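Tap a tie rod end into the tapered eye of a steering knuckle

ROBOT

A 6-joint arm with a two-finger parallel gripper is mounted at the origin on the work surface. World frame = base frame: x ahead of the robot, y to its left, z up, the work surface at z = 0. Lengths are in m, angles in degrees, forces in N, time in s.
With the tool pointing down it reaches from about 0.325 to 0.775 m from the base axis. Payload 5.5 kg.
Tool frame: the origin (TCP) lies at the centre of the arm's flange, where the gripper is bolted on; the fingertips stand 182 mm ahead of it and the grasp point (between the pads) lies 163 mm ahead of it; z points along the fingers, y is the line along which they close (so a half turn about z gives the same grasp; the last joint's range is limited). The gripper opens to 88 mm and grips with 3 to 60 N. Pads are 20 mm wide; open, the fingers measure 115 mm over their backs; the gripper's body (75 mm by 178 mm) begins 61 mm behind the grasp point.
Start: joints at [-75.499, 5.22, 70.514, -0, 104.267, -3.249], TCP at [0.183, -0.571, 0.405] pointing down, gripper open.
Joint ranges: [-164.24, 164.24], [-49.07, 125.15], [9.68, 141.18], [-86.29, 266.29], [3.28, 154.24], [-151.56, 151.56]. Speed limits (degrees/s): [147.25, 147.25, 172.46, 180, 180, 180].

INTERFACE

Orientations are given as [roll, pitch, yaw] about the fixed x, y, z axes, in that order (R = Rz(yaw) Ry(pitch) Rx(roll)).
In Python, from station import r gives the robot as it stands. The module is installed in compiled form; this text tells all that it offers. Calls block until the motion is done:
- r.reach(position, orientation): joint-space move of the TCP to a pose.
- r.servo_line(position, rotation=None, speed=0.15): straight line of the TCP; rotation=None keeps the orientation; speed is the mean speed in m/s.
- r.move_joints(angles): joint-space move.
- r.let_go() and r.grab(squeeze=None): open the fingers fully, or close them until they stop; squeeze is the grip in N (None keeps the last).
- r.wait(seconds).
- r.inverse_kinematics(position, orientation): joint angles nearest the present ones, or None.
- r.sense(): the state.
- r.snapshot(name): name is "side" or "top" or "wrist"; returns a dict with "frame" (384x512x3 uint8, red, green, blue), "fx", "fy", "cx", "cy" (pixels), "R" (3x3) and "t" (3): a world point X has camera coordinates R X + t. Camera axes: x right, y down, z forward; pixel columns grow to the right and rows downward; lengths in m; the calibration is good to about 2 mm. A picture is of the moment at which its call begins. There is no depth.
A pose or a line that the arm cannot do raises r.IKError and nothing moves.
- r.hand_in(): hands the job in, once; it reports no verdict.
The state is a dict: "clock": time; "joints": joint angles; "joint_vel": joint speeds; "joint_torque": joint torques, N m; "tcp_pos": TCP position; "orientation": TCP orientation; "contact_force": force on the tool from outside, world axes, zero at the start; "torque": the same for the moment, N m; "opening": finger opening in m.
Only numpy, scipy, OpenCV 4.12 (cv2) and the standard library are available. Lean on these libraries where they do the work, as an engineer would, in place of code of your own. Each camera call takes 0.05 s, during which the arm holds its last target. There are 200 camera calls.

TASK

Take the tie rod end (the part with the threaded side stem) out of the wooden block, set its tapered stud straight into the leaning tapered bore of the steering knuckle and let go while it still stands proud. Then tap it fully home, its collar flush on the face of the boss, held by the taper alone. Leave the other ball joint, the nut, the spanner and the can where they are.

Things in the scene. Friction and masses are not known exactly. Their poses are not given: they have to be found in the camera images.
- tie_grip (a point): Tie rod end, steel, loose, 0.24 kg: round housing 38 mm across, 26 mm tall, with a threaded stem (13-17 mm thick) sticking out sideways to 62 mm from the axis. Point: on the axis, mid-height of the housing. z: axis, from stud to cap; x: along the stem, so grip across y. Starts upright, stud down, in one hole of the wooden block, collar resting on the block, stem level.
- tie_cap (a point): Same part and axes: centre of the top of its flat steel cap (24 mm across, 4 mm tall, on top of the housing), 16 mm above tie_grip. A place to tap on, for instance with closed fingertips.
- tie_seat (a point): Same part and axes: centre of the underside of its black rubber collar (30 mm across, 10 mm tall), 24 mm below tie_grip. Below it the tapered stud reaches 36 mm further: 19 mm in diameter at the collar, 12 mm near its 9 mm chamfered tip.
- bore (a point): Centre of the mouth of the tapered bore, in the flat upper face (48 mm across) of the boss on the knuckle's arm, 155 mm above the bench. z: bore axis, pointing out of the mouth, leaning 30 degrees from vertical roughly towards the robot. Bore 19 mm in diameter at the mouth, narrowing like the stud, 42 mm deep.
- knuckle: Steering knuckle, dark steel with a round hub flange, fixed on a grey 150 x 130 mm base plate; origin under the plate's centre. Set in by hand, the stud stops with its collar about 8 mm off the boss face (its weight takes it no further). Driving it on takes 5 to 8 N at first, rising to 12 to 18 N just before the collar meets the face. It does not spring back.
- block: Wooden block 80 x 170 x 45 mm, fixed, origin at the centre of its underside. Two upright holes 23 mm in diameter lie on its y axis, 50 mm either side of the centre; the two parts stand in them, in either order.
- joint_mid (a point): The other part in the block, a bystander: a dark ball joint without stem, with a square 50 mm flange, 34 mm tall above the block; this point is on its axis 18 mm above the block. Leave it.
- nut: Bystander: loose steel castle nut 28 mm wide, 18 mm tall, origin at its underside.
- spanner: Bystander: loose steel spanner 180 mm long lying along its x axis on the bench.
- can: Bystander: loose light grey can 60 mm in diameter, 80 mm tall, origin at its underside.

How it is judged:
By the outcome, as a careful person would: the job done as asked, in the order asked, and still so for the second after the job is handed in, with the robot touching nothing.
It also fails if it takes over 51 s, if anything falls off the work surface, if the arm or the gripper's body presses on something with over 40 N, if the wrist force passes 120 N, or if a joint passes its speed limit or range.

## Working session

There is one attempt and no reset: what is moved stays moved. The work goes in short steps, each a Python script; the robot and the scene stay as the last script left them, time stands still between calls to the robot, and variables do not carry over. Pictures are saved under pics/ and viewed, on a budget of 10 in all, crops included, one or two more only if the job needs it, and the job is handed in when it is done.

```bash
mkdir -p pics; cat > h.py <<'E'
import numpy as np, cv2, pickle
from station import r
from scipy.spatial.transform import Rotation as Ro
def snap(name,fn,crop=None,scale=1):
    s=r.snapshot(name); pickle.dump(s,open(f'pics/{fn}.pkl','wb'))
    im=s['frame'][:,:,::-1]
    if crop: im=im[crop[1]:crop[3],crop[0]:crop[2]]
    cv2.imwrite(f'pics/{fn}.png',cv2.resize(im,None,fx=scale,fy=scale,interpolation=cv2.INTER_CUBIC)); return s
def load(fn): return pickle.load(open(f'pics/{fn}.pkl','rb'))
def ray(s,u,v):
    R=np.array(s['R']);t=np.array(s['t']);d=R.T@np.array([(u-s['cx'])/s['fx'],(v-s['cy'])/s['fy'],1]);return -R.T@t,d
def at_z(s,u,v,z):
    c,d=ray(s,u,v);return c+d*(z-c[2])/d[2]
def proj(s,X):
    p=np.array(s['R'])@np.array(X)+np.array(s['t']);return np.array([s['cx']+s['fx']*p[0]/p[2],s['cy']+s['fy']*p[1]/p[2]])
def tri(*obs):
    A=np.zeros((3,3));b=np.zeros(3)
    for s,u,v in obs:
        c,d=ray(s,u,v);d=d/np.linalg.norm(d);P=np.eye(3)-np.outer(d,d);A+=P;b+=P@c
    return np.linalg.solve(A,b)
E
python3 - <<'E'
from h import *
a=snap('top','top0',scale=1.5);b=snap('side','side0',scale=1.5)
for s in(a,b):print(ray(s,256,192),s['fx'])
print(r.sense())
E
```

```text
(array([ 0.5047505 , -0.00795265,  0.95893511]), array([ 0.08689795,  0.00638319, -0.99633613])) 417.2987076835866
(array([ 0.22829768, -0.48499228,  0.4944657 ]), array([ 0.49142281,  0.67805423, -0.54661855])) 359.1408542951815
{'clock': 0.1, 'joints': array([-7.54980451e+01,  5.26104755e+00,  7.05718065e+01,  7.34805335e-04,
        1.04266478e+02, -3.24778405e+00]), 'joint_vel': array([-0.05870308, -0.04607041, -0.19469974,  0.00699849, -0.08362188,
        0.00639421]), 'joint_torque': array([ 3.60323982e-03, -4.47855699e+01, -4.07569206e+01,  7.02240667e-02,
        2.84941663e-02, -1.19160118e-04]), 'tcp_pos': array([ 0.18294245, -0.57150245,  0.40362741]), 'orientation': array([-1.79900868e+02, -6.33888715e-03,  1.77499139e+01]), 'contact_force': array([1.05388815, 0.48413998, 0.44098555]), 'torque': array([-0.02074742,  0.01942015,  0.01931697]), 'opening': 0.08789556482404128}
```

View pics/top0.png

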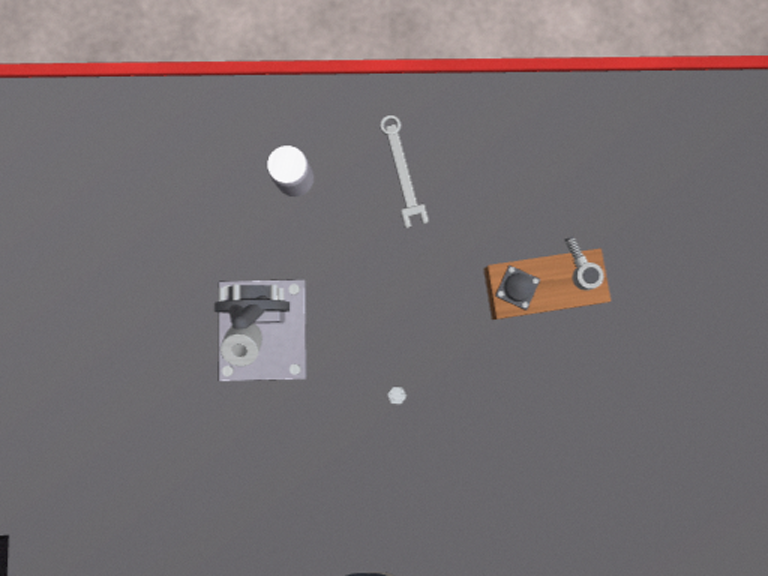

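View pics/side0.png

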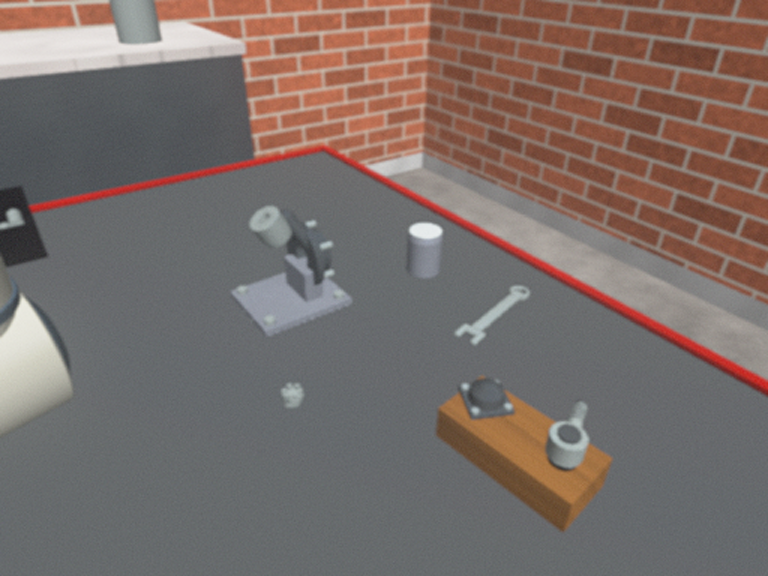

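```bash
python3 - <<'E'
from h import *
np.set_printoptions(precision=4,suppress=True)
a=load('top0');b=load('side0');k=1/1.5
T=lambda u,v,z:at_z(a,u*k,v*k,z)
print('cap top',T(590,275,.085),'side',at_z(b,568*k,435*k,.085),'stem end',T(571,239,.069))
print('tri cap',tri((a,590*k,275*k),(b,568*k,435*k)))
print('block corners',[T(*p,.045) for p in((487,266),(602,250),(610,302),(494,319))])
print('bore',T(240,350,.155),'side',at_z(b,267*k,215*k,.155),'tri',tri((a,240*k,350*k),(b,267*k,215*k)))
print('plate',[T(*p,.01) for p in((220,281),(304,281),(306,379),(219,381))])
print('flange',T(216,305,.155),T(289,305,.155),'joint',T(519,285,.075))
print('wrist now',ray(r.snapshot('wrist'),256,192),r.sense()['tcp_pos'])
bo=tri((a,240*k,350*k),(b,267*k,215*k))
for az in(160,170,180,190,200):
  z=Ro.from_euler('ZY',[az,30],degrees=True).apply([0,0,1]);print(az,proj(b,bo)/k,proj(b,bo-z*.05)/k,proj(a,bo)/k,proj(a,bo-z*.05)/k)
E
```

```text
cap top [ 0.5954 -0.2926  0.085 ] side [ 0.5918 -0.2952  0.085 ] stem end [ 0.6496 -0.2726  0.069 ]
tri cap [ 0.5956 -0.2936  0.0811]
block corners [array([ 0.6149, -0.1541,  0.045 ]), array([ 0.6365, -0.325 ,  0.045 ]), array([ 0.5593, -0.3333,  0.045 ]), array([ 0.5368, -0.1622,  0.045 ])]
bore [0.498  0.1818 0.155 ] side [0.5063 0.1897 0.155 ] tri [0.4999 0.1795 0.1608]
plate [array([0.6016, 0.2472, 0.01  ]), array([0.5999, 0.1197, 0.01  ]), array([0.4521, 0.1169, 0.01  ]), array([0.451, 0.247, 0.01 ])]
flange [0.5559 0.213  0.155 ] [0.5546 0.1195 0.155 ] joint [ 0.5835 -0.1941  0.075 ]
wrist now (array([ 0.2528, -0.5474,  0.3839]), array([-0.258 , -0.0731, -0.9634])) [ 0.1829 -0.5715  0.4038]
160 [265.5269 214.955 ] [285.8485 239.8352] [240.7418 348.5253] [254.8973 330.4897]
170 [265.5269 214.955 ] [285.2393 238.5293] [240.7418 348.5253] [251.7512 329.6899]
180 [265.5269 214.955 ] [284.1408 237.3327] [240.7418 348.5253] [248.503  329.4515]
190 [265.5269 214.955 ] [282.5906 236.2789] [240.7418 348.5253] [245.2507 329.7818]
200 [265.5269 214.955 ] [280.6376 235.3967] [240.7418 348.5253] [242.0924 330.671 ]
```

```bash
python3 - <<'E'
import cv2,pickle,numpy as np
a=pickle.load(open('pics/top0.pkl','rb'))['frame'][180:265,130:215,::-1];b=pickle.load(open('pics/side0.pkl','rb'))['frame'][125:225,150:240,::-1]
f=lambda x:cv2.resize(x,(400,400*x.shape[0]//x.shape[1]),interpolation=cv2.INTER_CUBIC)
A,B=f(a),f(b);c=np.zeros((max(len(A),len(B)),800,3),np.uint8);c[:len(A),:400]=A;c[:len(B),400:]=B
cv2.imwrite('pics/kn.png',c)
E
```

```text
(no output)
```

View pics/kn.png

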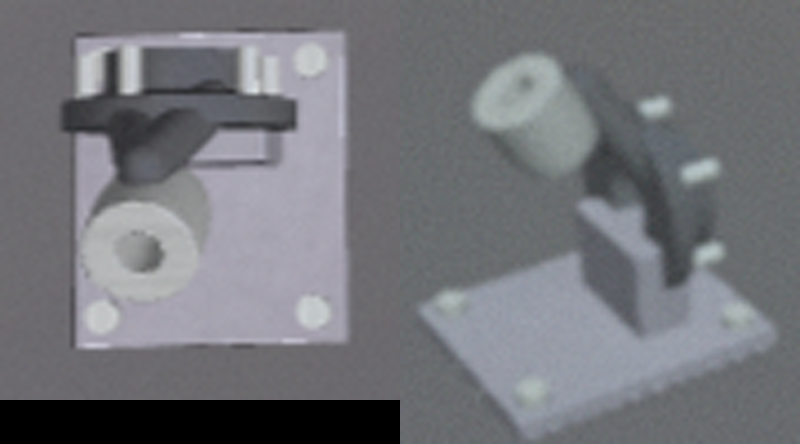

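```bash
cat >> h.py <<'E'
def Rtool(z,x):  # tool z axis, approx tool x
    z=np.array(z,float);z/=np.linalg.norm(z);x=np.array(x,float);x-=z*(x@z);x/=np.linalg.norm(x)
    return np.column_stack([x,np.cross(z,x),z])
def pose(grasp,R,back=.163):
    return np.array(grasp)-R[:,2]*back, Ro.from_matrix(R).as_euler('xyz',degrees=True)
E
python3 - <<'E'
from h import *
np.set_printoptions(precision=4,suppress=True)
R=Rtool([0,0,-1],[np.cos(np.radians(20)),np.sin(np.radians(20)),0])
p,o=pose([.5945,-.2935,.069+.11],R)
r.reach(p,o);print(r.sense()['clock'],r.sense()['joints'])
s=snap('wrist','w1',scale=1.5);print(ray(s,256,192),proj(s,[.595,-.293,.085]))
bz=Ro.from_euler('ZY',[185,30],degrees=True).apply([0,0,1])
for sp in range(0,360,30):
  x=[np.cos(np.radians(sp)),np.sin(np.radians(sp)),0]
  p,o=pose(np.array([.499,.181,.155])+bz*.09,Rtool(-bz,x));print(sp,r.inverse_kinematics(p,o))
E
```

```text
1.9667 [-29.3164  14.8056  66.1363  -0.0246  99.0311  40.7705]
(array([ 0.6629, -0.2679,  0.3226]), array([-0.2544, -0.085 , -0.9634])) [258.549  199.3577]
0 [ 23.4481 -38.5148 111.5489  -9.295   78.4072 113.7662]
30 [ 23.4481 -38.5148 111.5489  -9.295   78.4072  79.6975]
60 [ 23.4481 -38.5148 111.5489  -9.295   78.4072  49.2301]
90 [ 23.4481 -38.5148 111.5489  -9.295   78.4072  22.3304]
120 [ 23.4481 -38.5148 111.5489  -9.295   78.4072  -3.993 ]
150 [ 23.4481 -38.5148 111.5489  -9.295   78.4072 -33.0459]
180 [ 23.4481 -38.5148 111.5489  -9.295   78.4072 -66.2338]
210 [  23.4481  -38.5148  111.5489   -9.295    78.4072 -100.3025]
240 [  23.4481  -38.5148  111.5489   -9.295    78.4072 -130.7699]
270 None
300 None
330 [ 23.4481 -38.5148 111.5489  -9.295   78.4072 146.9541]
```

View pics/w1.png

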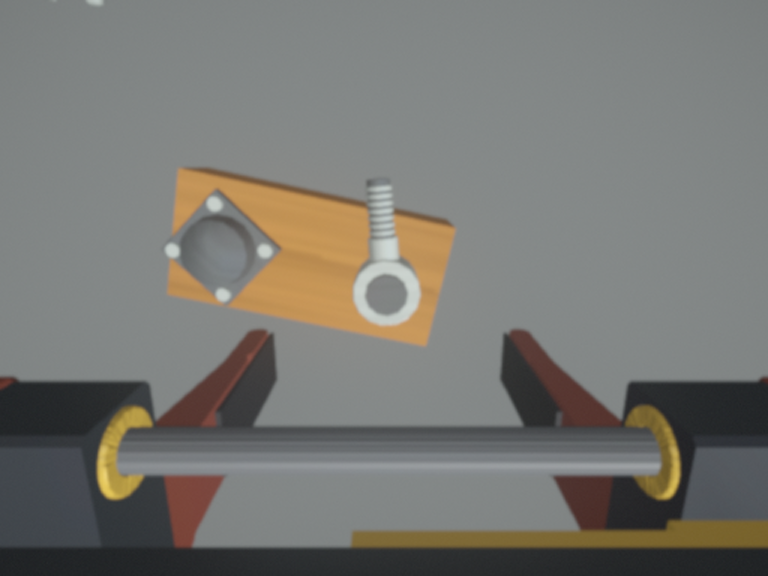

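```bash
python3 - <<'E'
from h import *
np.set_printoptions(precision=4,suppress=True)
s=load('w1');k=1/1.5
c=at_z(s,386.5*k,293.5*k,.085);g=at_z(s,379*k,181*k,.072)
d=g-c;yaw=np.degrees(np.arctan2(d[1],d[0]));print(c,g,np.hypot(*d[:2]),yaw)
R=Rtool([0,0,-1],[d[0],d[1],0])
p,o=pose([c[0],c[1],.120],R);r.reach(p,o)
p,o=pose([c[0],c[1],.070],R);r.servo_line(p,o,.08)
f0=r.sense()['contact_force']
r.grab(25);st=r.sense();print(st['opening'],st['tcp_pos'],f0,st['contact_force'],st['torque'],st['clock'])
E
```

```text
[ 0.5977 -0.2912  0.085 ] [ 0.6523 -0.2672  0.072 ] 0.05964988282103257 23.735903593238724
0.036667119940753834 [ 0.5977 -0.2913  0.233 ] [ 0.1068 -0.4041  0.2191] [ 0.4156 -0.6487  0.1447] [-0.0266 -0.0252  0.0039] 3.9833
```

```bash
python3 - <<'E'
from h import *
np.set_printoptions(precision=4,suppress=True)
t=r.sense()['tcp_pos'];r.servo_line([t[0],t[1],t[2]+.16],speed=.2)
bz=Ro.from_euler('ZY',[185,30],degrees=True).apply([0,0,1])
R=Rtool(-bz,[np.cos(np.radians(75)),np.sin(np.radians(75)),0]);b=np.array([.5,.181,.157])
p,o=pose(b+bz*.12+R[:,1]*.06,R);r.reach(p,o)
s=snap('wrist','w2',scale=1.5);print(proj(s,b)*1.5,r.sense()['clock'],r.sense()['opening'],r.sense()['contact_force'])
E
```

```text
[286.5769 288.8308] 6.7 0.03667502583284565 [-0.0803  0.2201 -2.0484]
```

View pics/w2.png

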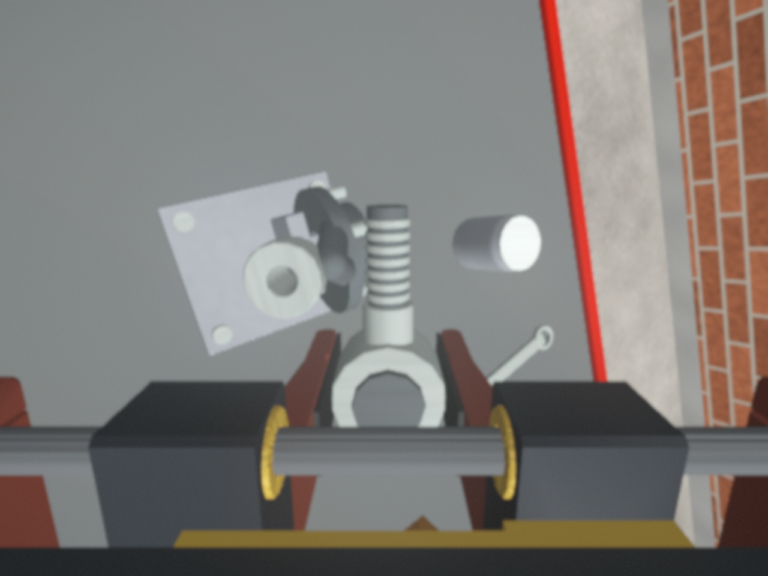

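```bash
python3 - <<'E'
from h import *
np.set_printoptions(precision=4,suppress=True)
b=np.array([.5,.181,.157])
R=Rtool([0,0,-1],[0,1,0])
p=b-.09*R[:,0]-.21*R[:,2];r.reach(p,Ro.from_matrix(R).as_euler('xyz',degrees=True))
s=snap('wrist','w3');print(proj(s,b),ray(s,256,192),r.sense()['clock'])
u,v=proj(s,b).astype(int);c=s['frame'][v-80:v+80,u-105:u+105,::-1];print(u-105,v-80,c.shape)
cv2.imwrite('pics/w3c.png',cv2.resize(c,None,fx=3.75,fy=3.75,interpolation=cv2.INTER_CUBIC))
E
```

```text
[254.643   78.7493] (array([0.5022, 0.1646, 0.3461]), array([-0.0095, -0.2701, -0.9628])) 7.2917
149 -2 (0, 210, 3)Traceback (most recent call last):
  File "<stdin>", line 8, in <module>
cv2.error: OpenCV(4.12.0) /io/opencv/modules/imgproc/src/resize.cpp:4208: error: (-215:Assertion failed) !ssize.empty() in function 'resize'
```

```bash
python3 - <<'E'
from h import *
s=load('w3');c=s['frame'][0:160,150:360,::-1]
cv2.imwrite('pics/w3c.png',cv2.resize(c,None,fx=3.75,fy=3.75,interpolation=cv2.INTER_CUBIC))
E
```

```text
(no output)
```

View pics/w3c.png

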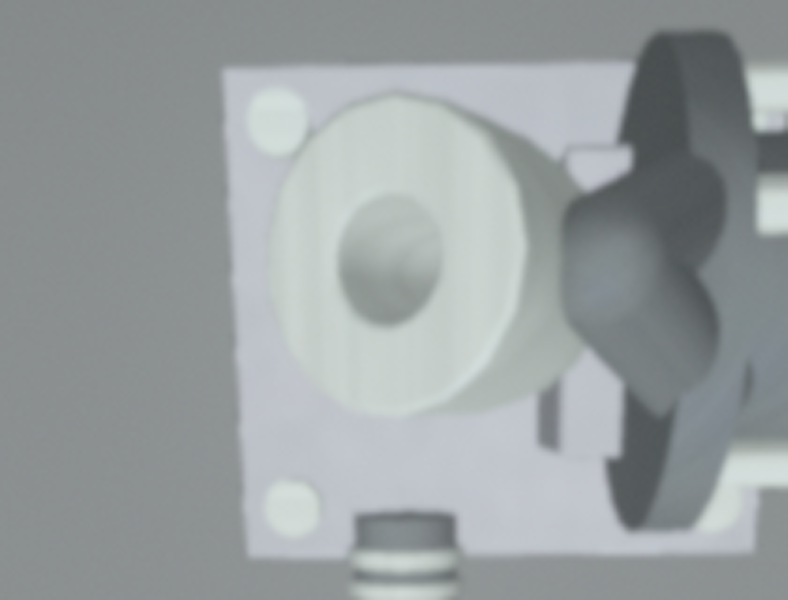

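```bash
cat > fit.py <<'E'
from h import *
from scipy.optimize import least_squares
np.set_printoptions(precision=4,suppress=True)
s=load('w3');w2=load('w2');a=load('top0');b=load('side0')
g=cv2.GaussianBlur(cv2.cvtColor(s['frame'],cv2.COLOR_RGB2GRAY).astype(np.float32),(0,0),1)
def circ(p,rad,h=0):
    bz=Ro.from_euler('ZY',[p[3],p[4]],degrees=True);t=np.radians(np.arange(0,360,10))
    return [p[:3]+bz.apply([rad*np.cos(q),rad*np.sin(q),h]) for q in t]
def edges(p,rad,sgn,w=4):
    out=[]
    c=proj(s,p[:3])
    for i,X in enumerate(circ(p,rad)):
        e=proj(s,X);n=(e-c)/np.linalg.norm(e-c);q=np.arange(-w,w+.01,.25)
        P=np.array([e+n*k for k in q],np.float32)
        v=cv2.remap(g,P[:,0].copy(),P[:,1].copy(),cv2.INTER_LINEAR).ravel();d=np.gradient(v)*sgn
        j=d.argmax()
        if d[j]>1 and 0<j<len(q)-1: out.append((i,P[j]))
    return out
p=np.array([.5,.181,.155,185,30.])
for it in range(6):
    E=[(19/2000,edges(p,19/2000,1,5 if it<2 else 3))]+[(.024,edges(p,.024,-1,5 if it<2 else 3))]
    def f(p):
        res=[]
        for rad,ed in E:
            C=circ(p,rad)
            for i,q in ed:
                e=proj(s,C[i]);n=e-proj(s,p[:3]);n/=np.linalg.norm(n);res.append((e-q)@n)
        return np.array(res+[(p[2]-.155)/.001*1,(p[4]-30)*2])
    r_=least_squares(f,p,loss='soft_l1',x_scale=[.01,.01,.01,5,5]);p=r_.x
    print(p,[len(e[1]) for e in E],np.sqrt(np.mean(r_.fun[:-2]**2)))
for n,S in(('w2',w2),('top',a),('side',b)):print(n,proj(S,p[:3])*1.5)
np.save('bore.npy',p)
k=3.75
H=lambda L:[np.array([150+u/k,v/k]) for u,v in L]
print('manual mouth c',at_z(s,150+390.5/k,260/k,.155))
J=np.linalg.pinv(r_.jac);print('sd',np.sqrt(np.diag(J@J.T))*.3)
E
python3 fit.py
```

```text
[  0.4989   0.1843   0.1537 182.574   30.7863] [12, 7] 1.6557317198106571
[  0.4988   0.1865   0.1506 184.0874  30.1282] [30, 22] 0.575354771117051
[  0.499    0.1868   0.1498 187.8883  30.0712] [32, 24] 0.7274178791330749
[  0.499    0.1869   0.1484 194.2282  29.9954] [32, 24] 0.7326389569396123
[  0.4989   0.187    0.1473 201.3264  30.1066] [32, 25] 0.9344920461562672
[  0.4988   0.1871   0.1473 208.8871  29.971 ] [31, 21] 1.0094110969530334
w2 [277.5668 278.6503]
top [237.2749 349.3877]
side [263.5491 221.7406]
manual mouth c [0.4997 0.1864 0.155 ]
sd [0.0001 0.0001 0.001  1.7705 0.1498]
```

```bash
sed -i "s/bz=Ro.from_euler('ZY',\[p\[3\],p\[4\]\],degrees=True)/bz=Ro.from_euler('ZYZ',[p[3],p[4],-p[3]],degrees=True)/" fit.py
cat >> fit.py <<'E'
print('tri',tri((s,*proj(s,p[:3])),(a,160,233.3),(b,267/1.5,215/1.5)))
sp=w2;st=r.sense();b0=np.array([.5,.181,.157]);bz=Ro.from_euler('ZY',[185,30],degrees=True).apply([0,0,1])
R=Rtool(-bz,[np.cos(np.radians(75)),np.sin(np.radians(75)),0])
print('cap expected in w2',proj(w2,b0+bz*.135+R[:,1]*.06)*1.5)
e=g.copy();v=cv2.cvtColor(s['frame'],cv2.COLOR_RGB2BGR)[0:160,150:360];v=cv2.resize(v,None,fx=3.75,fy=3.75)
for rad in(.0095,.024):
    for X in circ(p,rad):cv2.circle(v,tuple(int(q) for q in (proj(s,X)-[150,0])*3.75),2,(0,0,255),-1)
cv2.imwrite('pics/fit.png',v)
E
python3 fit.py
```

```text
[  0.4988   0.1844   0.1534 184.8046  30.7131] [12, 7] 1.4620348587284169
[  0.4988   0.1863   0.1523 174.3465  30.1444] [31, 23] 0.6211315943322977
[  0.4989   0.1864   0.1529 175.0475  29.9918] [31, 24] 0.630395175491805
[  0.499    0.1865   0.1526 176.0672  29.9823] [32, 24] 0.7015017823961373
[  0.499    0.1865   0.1529 174.4031  29.9675] [32, 24] 0.6676504245261193
[  0.499    0.1865   0.153  174.0516  29.9508] [32, 24] 0.6975727407663764
w2 [280.6285 280.1488]
top [236.6818 349.2651]
side [263.4294 218.314 ]
manual mouth c [0.4997 0.1864 0.155 ]
sd [0.     0.0001 0.0004 0.893  0.1442]
tri [0.5001 0.1828 0.159 ]
cap expected in w2 [384.8739 405.2345]
```

View pics/fit.png

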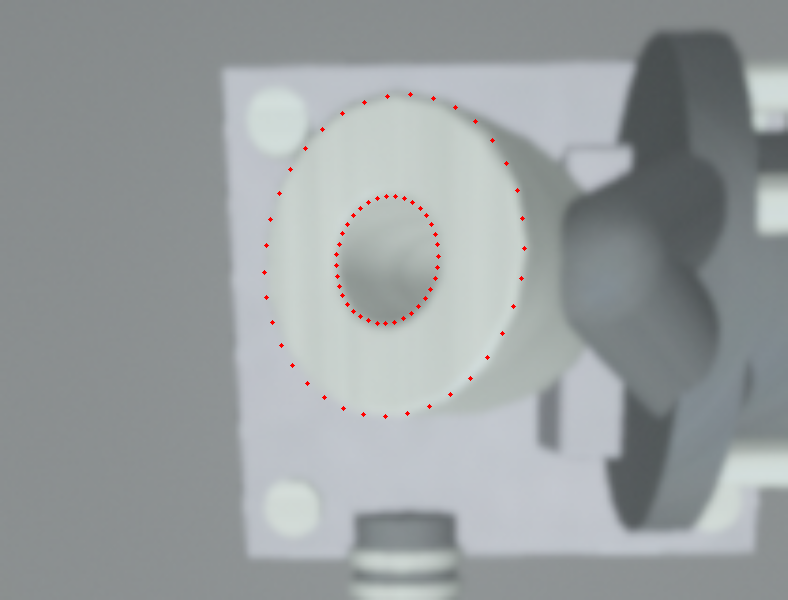

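```bash
cat >> h.py <<'E'
bz=Ro.from_euler('ZY',[175,30],degrees=True).apply([0,0,1])
B=np.array([.4993,.1857,.155])
RI=Rtool(-bz,[0,1,0])
def F(n=3):
    o=[]
    for _ in range(n): o.append(r.sense()['contact_force']);r.wait(.03)
    return RI.T@np.mean(o,0)   # in tool axes
def go(h,off=np.zeros(3),speed=.05,back=.163):
    p,o=pose(B+off+bz*h,RI,back);r.servo_line(p,o,speed)
E
python3 - <<'E'
from h import *
np.set_printoptions(precision=2,suppress=True)
p,o=pose(B+bz*.11,RI);r.reach(p,o)
go(.078,speed=.1);r.wait(.2);f0=F(5);np.save('f0.npy',f0);print('f0',f0)
for h in(.06,.05,.045,.042,.040,.038,.037,.036,.035,.034,.033,.032):
    go(h,speed=.03);r.wait(.08);f=F()-f0;print(h,f,np.round(r.sense()['torque'],2))
    if f[2]<-3 or np.hypot(f[0],f[1])>5:break
snap('side','s2',(130,90,260,190),6);print(r.sense()['clock'],r.sense()['opening'])
E
```

```text
f0 [ 0.03 -1.39  2.2 ]
0.06 [-0.22  0.49 -0.3 ] [0.02 0.33 0.01]
0.05 [ 1.87 -2.47  0.3 ] [0.43 1.02 0.2 ]
0.045 [ 4.98 -2.73  1.23] [0.95 1.1  0.48]
10.875 0.03658709766056401
```

View pics/s2.png

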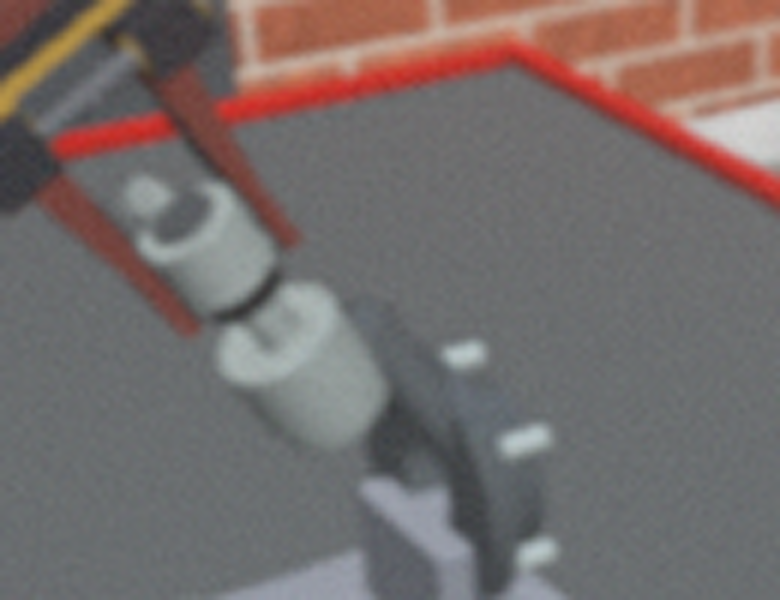

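```bash
cat > ins.py <<'E'
from h import *
np.set_printoptions(precision=2,suppress=True)
f0=np.load('f0.npy');off=RI@np.array([.0016,-.0008,0]);h=.045
print(r.sense()['tcp_pos']*1000-pose(B+bz*h,RI)[0]*1000)
go(h,off,.03);r.wait(.1)
for i in range(30):
    f=F()-f0;l=RI.T@off*1000;print(round(h*1000,1),f,l[:2],np.round(RI.T@r.sense()['torque'],2))
    if f[2]<-3.2:break
    if np.hypot(f[0],f[1])>1.5: off=off+RI@np.array([f[0],f[1],0])*.00013
    if np.hypot(f[0],f[1])<3.5: h-=.0015 if h>.036 else .0008
    if h<.028:break
    go(h,off,.03);r.wait(.05)
np.save('off.npy',off);print(r.sense()['clock'],r.sense()['opening'])
E
python3 ins.py
```

```text
[-0.11  0.37 -0.28]
45.0 [ 1.3  -1.34  0.69] [ 1.6 -0.8] [ 0.64  0.29 -0.04]
43.5 [ 0.78 -0.07  0.45] [ 1.77 -0.97] [ 0.48  0.19 -0.01]
42.0 [ 1.14 -0.53  0.15] [ 1.77 -0.97] [ 0.48  0.17 -0.06]
40.5 [ 0.96 -1.33  0.4 ] [ 1.77 -0.97] [0.59 0.27 0.02]
39.0 [ 1.78 -1.27  0.15] [ 1.89 -1.15] [ 0.59  0.28 -0.02]
37.5 [ 1.67 -0.94  0.16] [ 2.13 -1.31] [0.62 0.26 0.  ]
36.0 [ 0.84 -1.95 -0.21] [ 2.34 -1.44] [ 0.56  0.22 -0.01]
35.2 [ 0.47 -0.82 -0.57] [ 2.45 -1.69] [ 0.56  0.08 -0.05]
34.4 [-0.5  -1.83 -4.19] [ 2.45 -1.69] [ 0.78 -0.03 -0.06]
14.525 0.03639902508514646
```

```bash
python3 - <<'E'
from h import *
off=np.load('off.npy')
r.let_go();r.wait(.2);go(.034+.07,off,.12);r.wait(.2)
a=snap('side','s3',(130,90,260,190));b=snap('wrist','w4');c=snap('top','t4')
u,v=proj(b,B+bz*.03).astype(int);print(u,v,proj(c,B),r.sense()['clock'])
A=cv2.resize(a['frame'][100:180,140:240],(400,320),interpolation=2);C=cv2.resize(b['frame'][max(0,v-100):v+60,u-100:u+100],(400,int(400*(v+60-max(0,v-100))/200)),interpolation=2)
im=np.zeros((max(len(A),len(C)),800,3),np.uint8);im[:len(A),:400]=A;im[:len(C),400:]=C
cv2.imwrite('pics/rel.png',im[:,:,::-1]);print(u-100,max(0,v-100))
E
```

```text
260 212 [157.95748701 232.68558457] 16.725
160 112
```

View pics/rel.png

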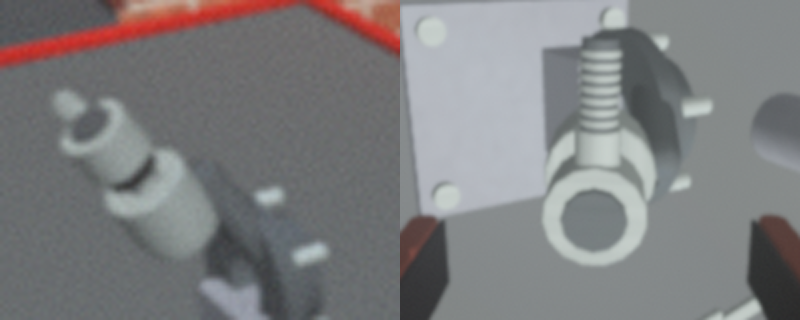

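```bash
cat > tap.py <<'E'
from h import *
np.set_printoptions(precision=2,suppress=True)
b=load('w4');off=np.load('off.npy')
c,d=ray(b,257.5,221.5);k=((B+bz*.048-c)@bz)/(d@bz);print('cap rel (wrist cam), tool mm',RI.T@(c+k*d-B)*1000,'off',RI.T@off*1000)
off=off*.6
r.grab(20);go(.062,off,.1,.182);r.wait(.2);f0=F(5);h=.053;print('op',r.sense()['opening'],f0)
for i in range(40):
    go(h,off,.03,.182);r.wait(.06);f=F()-f0
    act=(r.sense()['tcp_pos']+RI[:,2]*.182-B)@bz*1000
    print(round(h*1000,1),round(act,2),f)
    if f[2]<-27:break
    h-=.001 if f[2]>-3 else .0007
    if h<.034:break
print(r.sense()['clock'])
E
python3 tap.py
```

```text
cap rel (wrist cam), tool mm [ -0.28  -2.04 -48.  ] off [ 2.45 -1.69 -0.  ]
op 0.0002939415988077658 [-0.23 -0.16  0.01]
53.0 53.11 [ 0.25  0.08 -0.01]
52.0 52.03 [-0.29 -0.17 -0.4 ]
51.0 50.99 [ 0.38  0.3  -0.22]
50.0 50.11 [-0.17  0.25  0.03]
49.0 49.34 [ 1.02  0.93 -2.99]
48.0 48.52 [ 0.47  0.88 -5.94]
47.3 47.97 [ 0.59  0.69 -6.35]
46.6 47.41 [ 1.05  1.07 -6.52]
45.9 46.87 [ 0.4   1.37 -7.34]
45.2 46.36 [ 0.92  0.83 -7.6 ]
44.5 45.8 [ 0.82  1.46 -8.7 ]
43.8 45.24 [ 1.02  0.89 -9.14]
43.1 44.65 [ 0.75  0.92 -9.45]
42.4 44.07 [ 0.38  1.49 -9.95]
41.7 43.48 [  0.49   0.48 -10.66]
41.0 42.89 [  1.24   0.85 -11.49]
40.3 42.29 [  0.92   0.89 -11.88]
39.6 41.71 [  0.09   0.55 -12.36]
38.9 41.33 [  0.56  -0.08 -14.2 ]
38.2 41.25 [ -0.15  -1.51 -18.08]
37.5 41.17 [ -0.46  -3.41 -22.56]
36.8 41.13 [ -1.66  -5.71 -26.63]
36.1 41.06 [ -2.03  -6.65 -30.61]
28.4083
```

```bash
python3 - <<'E'
from h import *
off=np.load('off.npy')*.6
go(.06,off,.06,.182);go(.16,off,.15,.182);r.wait(.2)
a=snap('side','s5');b=snap('wrist','w5');c=snap('top','t5')
print(r.sense()['clock'],r.sense()['contact_force'])
A=cv2.resize(a['frame'][80:180,130:230],(400,400),interpolation=2);C=cv2.resize(b['frame'][60:260,160:360],(400,400),interpolation=2)
cv2.imwrite('pics/fin.png',np.hstack([A,C])[:,:,::-1])
cv2.imwrite('pics/fint.png',c['frame'][:,:,::-1])
E
```

```text
30.125 [0.63800362 0.00252183 0.52444717]
```

View pics/fin.png

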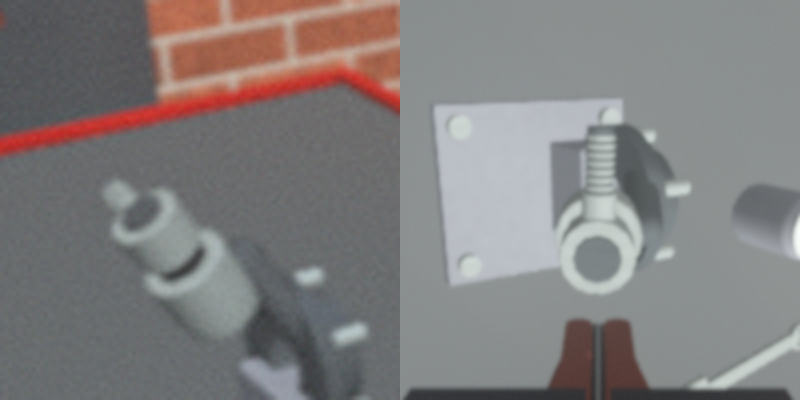

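View pics/fint.png

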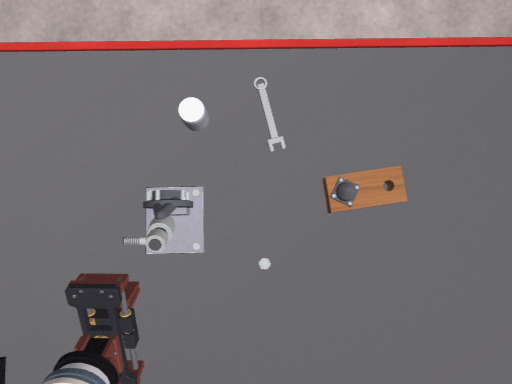

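The side view shows the black collar down on the boss face at about (185,262). The top view shows the part in the bore, the hole empty, and the bystanders in place.

```bash
python3 -c "
from h import *
r.hand_in();print(r.sense()['clock'])"
```

```text
the job is handed in; nothing more can be done
the job is handed in; nothing more can be done
```

The tie rod end is seated fully home in the knuckle's bore, and I handed the job in at about 30 s on the robot's clock, against the 51 s limit.

- **Setting in:** I gripped it across the stem, lifted it out of the block and fed the stud in along the bore axis. It stopped at about 4 N of axial push, and I let go there. Side and wrist pictures after release showed it standing proud and straight.
- **Driving home:** I pressed on the cap with closed fingertips in short steps rather than sharp taps. It moved about 8 mm as the force rose from roughly 6 N to 14 N. It then hit a hard stop at 41.3 mm, and I stopped pushing at 31 N.
- **Last checks:** The final side picture shows the collar down on the boss face with no visible gap. The top picture shows the ball joint, nut, spanner and can where they were, and the gripper was clear of everything.

**Disagreements:**
- The top and wrist cameras differed by about 3 to 4 mm on where the bore and the part were. My first entry touched the side of the bore with about 5 N, and I corrected it by about 3 mm using the force readings.
- The final stop was about 1.3 mm above the 40 mm I expected. The first contact was about 1.4 mm high too, so I take this as an offset in my position estimate, not a remaining gap.

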